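Close the pressure cooker over its stacked egg-yolk pans

ROBOT

A 7-joint arm with a two-finger parallel gripper is mounted at the origin on the work surface. World frame = base frame: x ahead of the robot, y to its left, z up, the work surface at z = 0. Lengths are in m, angles in rad, forces in N, time in s.
With the tool pointing down it reaches from about 0.4 to 0.875 m from the base axis. Payload 19.3 kg.
Tool frame: the origin (TCP) lies midway between the tips of the shut fingers; the grasp point (between the pads) lies 19 mm behind it; z points along the fingers, y is the direction in which the jaws open and shut (so a half turn about z gives the same grasp; the last joint's range is limited). The gripper opens to 85 mm and grips with 20 to 120 N. Pads are 22 mm wide; open, the fingers measure 114 mm over their backs; the gripper's body (76 mm by 85 mm) begins 54 mm behind the grasp point. The pads swing forward as they close: fully open they stand 13 mm farther back than shut.
Start: joints at [-1.273, 0.521, -0.036, 1.599, 0.021, 1.021, -0.113], TCP at [0.225, 0.583, 0.231] pointing down, gripper open.
Joint ranges: [-2.91, 2.91], [-0.3, 2.13], [-1.5, 1.42], [0.17, 2.43], [-1.26, 4.41], [0.16, 1.93], [-2.52, 2.52]. Speed limits (rad/s): [1.89, 1.89, 2.39, 2.39, 3.01, 3.01, 3.01].

INTERFACE

Orientations are given as [roll, pitch, yaw] about the fixed x, y, z axes, in that order (R = Rz(yaw) Ry(pitch) Rx(roll)).
In Python, from workcell import bot, eyes gives the robot as it stands. The module is installed in compiled form; this text tells all that it offers.
- The arm moves only by the shell command python3 -m jog 'ROWS' [FORCE]. ROWS is JSON, a list of rows, each an object with "delta_pos": the shift along the world's x, y, z in mm, a list of three; "spin": the turn about the world's z in rad; "claw": the closure, from 0 (fully open) to 1 (shut). In form: [{"delta_pos": [tx, ty, tz], "spin": spin, "claw": claw}, ...]. A call has 1 to 8 rows; each row is the pose to reach, as a shift and turn from the pose measured when the call began; what a row does not reach only later rows make up. A row lasts 1/10 s, in which the tool goes at most 50 mm and 8.59 degrees, less where a joint would pass 70% of its speed; a pose out of reach is approached as far as the arm can. A call with a gripper value outside its range is refused whole. The fingers move at their own pace and stop on an object; FORCE is the grip in N (left out, the last holds). Time passes only in rows, so rows that repeat a pose let the fingers close. It gives the time, the measured TCP pose, the force and the opening at its end, in the units of the state.
- bot.observe(): the state, without advancing time (a new reading comes with each control period).
- eyes.grab_frame(name): name is "scene" or "side" or "wrist"; returns the picture (420x560x3 uint8, blue, green, red); there is no depth.
- eyes.camera_params(name): a dict with "fx", "fy", "cx", "cy" (pixels), "origin" and "attitude" of the camera in the world. Camera axes: x right, y up, looking along -z (the intrinsics and any distortion apply to the point x, -y, -z); pixel columns grow to the right and rows downward; lengths in m; the calibration is good to about 2 mm. The wrist camera is an equidistant fisheye: a pixel r from the principal point sees the ray r / f radians off the axis. A picture is of the moment at which its call begins: read the wrist's pose just before it. camera_params takes no time and is no camera call; for the wrist camera it gives the pose at the moment of the call.
- bot.job_done(): hands the job in, once; it reports no verdict.
The state is a dict: "clock": time; "qpos": joint angles; "qd": joint speeds; "joint_efforts": joint torques, N m; "position": TCP position; "tool_rot": TCP orientation; "force": force on the tool from outside, world axes, zero at the start; "moment": the same for the moment, N m; "grip_width": finger opening in m.
Only numpy, scipy, OpenCV 4.12 (cv2) and the standard library are available. Lean on these libraries where they do the work, as an engineer would, in place of code of your own. Each camera call takes 0.05 s, during which the arm holds its last target. There are 200 camera calls.

TASK

Stack the closed pan squarely on the open pan of egg yolks inside the pressure cooker pot, keeping it level, then set the cooker lid on with its long handle over the red mark, fully down on the rim, and let go. Then lock it by pushing the lid's long handle round, not by twisting the knob, until it lies right over the pot's long handle; leave the pot standing on its hob ring and do not disturb the bottle, the press mould or the egg-wash cup.

Things in the scene. Friction and masses are not known exactly. Their poses are not given: they have to be found in the camera images.
- hob: portable black hob, fixed, 300 (x) x 250 (y) x 50 mm high, cooking surface at its top; origin at the centre of its underside
- hob_ring (a point): centre of the hob's drawn cooking ring, on the cooking surface (50 mm above the table), where the pot stands
- pot: steel pressure-cooker pot, about 1.9 kg, loose on the hob. Origin: centre of its underside, z up. Outer diameter 168 mm, inner 160, floor 5 mm thick, rim at z = 120 mm. Along its own +x a black long handle, 100 to 205 mm from the axis, 26 mm wide, z 65 to 87 mm; on -x a short helper handle out to 116 mm
- pot_rim (a point): centre of the pot's rim, 120 mm above the pot's origin, axes as the pot. Under the rim three outward lugs, 4 mm thick, 50 degrees wide, out to 92 mm from the axis, at 0, 120 and 240 degrees counterclockwise (from above) from the long handle, each with a stop block at its clockwise end
- red_mark (a point): red tongue on the pot's wall, at 59 degrees counterclockwise (seen from above) from the pot's long handle, 106 mm from the axis, 94 mm above the pot's origin: the lid goes on with its long handle pointing over this mark
- pot_handle (a point): point on top of the root of the pot's long handle, 116 mm from the pot's axis, 87 mm above its origin
- lid: aluminium cooker lid, about 0.45 kg, loose, starts right way up on the table. Origin: centre of its underside (skirt's bottom edge), z up. Diameter 197 mm; ceiling inside at z = 12 mm rests on the rim; dome to z = 27 mm. Along its own +x a black long handle, 105 to 205 mm from the axis, 28 mm wide, z 10 to 34 mm. A valve 16 mm wide, to z 39 mm, 62 mm from the axis on -x
- lid_mouth (a point): centre of the lid's open underside = the lid's origin. Three inward lugs on the skirt: 4 mm thick, 42 degrees wide, in to 87.5 mm from the axis. The lid goes down over the rim only with its handle 46 to 72 degrees counterclockwise of the pot's handle, with 2.5 mm of sideways play; seated, it is 108 mm above the pot's origin
- lid_knob (a point): middle of the lid's round black knob (32 mm diameter, 27 to 62 mm above the lid's origin, on the axis), 50 mm above the lid's origin: where to grip it to carry the lid
- lid_dot (a point): red dot on top of the root of the lid's long handle, 116 mm from the lid's axis, 35 mm above its origin. Seated, the lid turns clockwise from above with under 3 N on the handle, to a stop about 1.5 degrees past straight over the pot's handle; pushing on then turns the pot on the hob (4 to 7 N)
- lower_pan: open steel pan with orange egg yolks, standing loose in the pot, off centre by up to 10 mm; diameter 124 mm, inner 118 mm, 38 mm high; origin at the centre of its underside, on the pot's floor
- upper_pan: closed steel pan, about 0.28 kg, loose, starting on the table; diameter 127 mm, flat top at z = 39 mm, on top a black bar grip along its own y, 56 mm long, 14 mm wide, from z 56 to 68 mm (two short legs below). Origin at the centre of its underside, z up. Its stepped foot (6 mm high, tapering from 110 to 98 mm diameter) drops into the mouth of the lower pan; stacked, its origin is 32 mm above the lower pan's origin
- upper_pan_grip (a point): middle of the upper pan's bar grip, 62 mm above the pan's origin
- syrup_bottle: bystander: amber syrup bottle with yellow cap, diameter 64 mm, 215 mm high, standing loose; origin at the centre of its underside
- press_mould: bystander: white plunger press for cakes, diameter 70 mm, 158 mm high, standing loose; origin at the centre of its underside
- egg_cup: bystander: small white ceramic egg-wash cup, diameter 54 mm, 60 mm high, standing loose; origin at the centre of its underside
Things that resemble listed ones, but are neither listed nor needed, are in the scene too. What is shaped like the lower_pan but purple is not meant. What is shaped like the upper_pan but yellow is not meant.

How it is judged:
On the way, in this order (a step that is already met when the one before it is completed fails the run):
1. the closed pan is stacked squarely on the open pan in the pot and let go (horizontal distance between upper_pan and lower_pan below 0.007 m and z of upper_pan in the frame of lower_pan between 0.029 and 0.035 m and angle between upper_pan's own z axis and vertical below 0.06 rad and contact force between the fingers and upper_pan below 0.1 N), for 0.2 s.
2. the lid is fully down on the pot's rim and let go, its handle still short of the pot's handle (horizontal distance between lid and pot below 0.007 m and z of lid in the frame of pot between 0.104 and 0.1115 m and y of lid_dot in the frame of pot above 0.06 m and contact force between the fingers and lid below 0.1 N), for 0.2 s.
At the end, for the whole second after the job is handed in: Lid fully down on the rim (104 to 111.5 mm above the pot's origin, axes within 7 mm), its handle over the pot's handle (dot within 9 mm); closed pan nested on the open pan (within 7 mm, 29 to 35 mm above it); pot upright, within 40 mm of the ring's centre; all at rest (horizontal distance between lid and pot below 0.007 m and z of lid in the frame of pot between 0.104 and 0.1115 m and x of lid_dot in the frame of pot above 0.1 m and y of lid_dot in the frame of pot between -0.009 and 0.009 m and horizontal distance between upper_pan and lower_pan below 0.007 m and z of upper_pan in the frame of lower_pan between 0.029 and 0.035 m and horizontal distance between upper_pan and pot below 0.022 m and horizontal distance between pot and hob_ring below 0.04 m and angle between pot's own z axis and vertical below 0.04 rad and linear speed of each of lid, pot, upper_pan below 0.01 m/s); the robot touches nothing.
It fails at once if the lid is twisted shut by its knob instead of pushed round by its handle (distance between the grasp point and lid_knob below 0.035 m and horizontal distance between lid and pot below 0.007 m and z of lid in the frame of pot below 0.1115 m and x of lid_dot in the frame of pot above 0.06 m and y of lid_dot in the frame of pot between 0.018 and 0.065 m).
It fails at once if the closed pan is tipped by more than 25 degrees (angle between upper_pan's own z axis and vertical above 0.44 rad).
It fails at once if the syrup bottle is knocked or moved by more than 20 mm (distance of syrup_bottle from where it was at the start of the episode above 0.02 m).
It fails at once if the press mould is knocked or moved by more than 20 mm (distance of press_mould from where it was at the start of the episode above 0.02 m).
It fails at once if the egg-wash cup is knocked or moved by more than 20 mm (distance of egg_cup from where it was at the start of the episode above 0.02 m).
It also fails if it takes over 72 s, if anything falls off the work surface, if the arm or the gripper's body presses on something with over 40 N, if the wrist force passes 120 N, or if a joint passes its speed limit or range.

## Working session

There is one attempt and no reset: what is moved stays moved. The work goes in short steps, Python scripts to look and compute and a shell command to move; the robot and the scene stay as the last step left them, time stands still between calls to the robot, and variables do not carry over. Pictures are saved under pics/ and viewed, about 8 in all and at most 12, crops included, and the job is handed in when it is done.

```bash
mkdir -p pics
cat > h.py <<'E'
import numpy as np, cv2
from workcell import bot, eyes
from scipy.spatial.transform import Rotation as R
def cam(n):
    p=eyes.camera_params(n); a=np.array(p["attitude"],float)
    Rm=a if a.shape==(3,3) else (R.from_euler('xyz',a).as_matrix() if a.size==3 else None)
    return p,Rm,np.array(p["origin"])
def ray(n,u,v,c=None):
    p,Rm,o=c or cam(n); x=(u-p["cx"])/p["fx"]; y=(v-p["cy"])/p["fy"]
    if n=="wrist":
        r=np.hypot(x,y); s=np.sin(r)/r if r>1e-9 else 1; d=np.array([x*s,-y*s,-np.cos(r)])
    else: d=np.array([x,-y,-1.])
    return o,Rm@(d/np.linalg.norm(d))
def onz(n,u,v,z,c=None):
    o,d=ray(n,u,v,c); return o+d*(z-o[2])/d[2]
def proj(n,P,c=None):
    p,Rm,o=c or cam(n); q=Rm.T@(np.array(P)-o); q=np.array([q[0],-q[1],-q[2]])
    if n=="wrist":
        r=np.arctan2(np.hypot(q[0],q[1]),q[2]); k=r/max(np.hypot(q[0],q[1]),1e-9)
        return p["cx"]+p["fx"]*q[0]*k,p["cy"]+p["fy"]*q[1]*k
    return p["cx"]+p["fx"]*q[0]/q[2],p["cy"]+p["fy"]*q[1]/q[2]
E
python3 - <<'E'
from h import *
for n in("scene","side","wrist"):
    print(eyes.camera_params(n)); cv2.imwrite(f"pics/{n}0.png",eyes.grab_frame(n))
print(bot.observe())
E
```

```text
{'fx': 486.0576624764656, 'fy': 486.0576624764656, 'cx': 272.9723310433556, 'cy': 199.77929518143466, 'origin': array([1.1172463 , 1.09777495, 1.3696287 ]), 'attitude': array([ 0.76340705, -0.01525428,  2.62865752])}
{'fx': 435.3718948364993, 'fy': 435.3718948364993, 'cx': 279.840377053125, 'cy': 206.9692217253567, 'origin': array([-0.06532232, -0.65135133,  0.95465645]), 'attitude': array([ 0.84363533, -0.0048484 , -0.6733533 ])}
{'fx': 325.19226210127806, 'fy': 325.19226210127806, 'cx': 273.73865404424026, 'cy': 210.05632427373493, 'origin': array([0.15427668, 0.61097684, 0.37317141]), 'attitude': array([-0.2969815 ,  0.00165675,  1.2036178 ])}
{'clock': 0.15, 'qpos': array([-1.27320703,  0.52186957, -0.03632683,  1.59983733,  0.02125148,
        1.02107787, -0.11279969]), 'qd': array([-1.26702682e-03, -6.43262596e-04, -9.73855056e-05, -1.27938629e-03,
        1.09214145e-03, -1.38167951e-04, -1.41212729e-04]), 'joint_efforts': array([ 1.88621503e-03, -9.27391434e+01,  1.98072195e+00, -3.70054865e+01,
        1.79704651e-02,  6.47248249e-03,  8.68409302e-06]), 'position': array([0.22467877, 0.58297698, 0.23087688]), 'tool_rot': array([-3.14079203e+00,  9.59372859e-05,  2.77381707e+00]), 'force': array([0.38460668, 0.11861396, 0.08537657]), 'moment': array([ 0.04059352, -0.01502093, -0.00088016]), 'grip_width': 0.0852766376261238}
```

View pics/scene0.png

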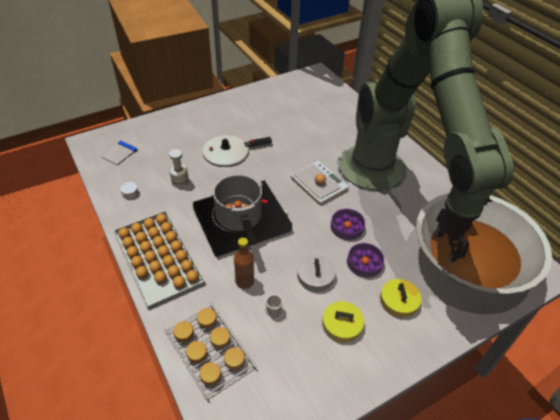

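View pics/side0.png

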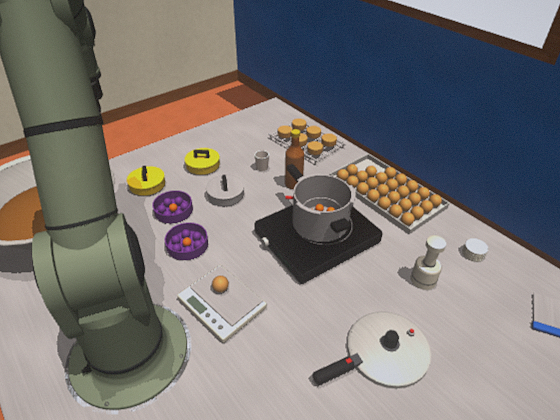

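Run:
```python
from h import *
s=cv2.imread("pics/scene0.png");d=cv2.imread("pics/side0.png")
a=cv2.resize(s[125:295,185:345],None,fx=2.5,fy=2.5,interpolation=cv2.INTER_CUBIC)
b=cv2.resize(d[130:290,200:360],None,fx=2.5,fy=2.5,interpolation=cv2.INTER_CUBIC)
c=np.zeros((max(a.shape[0],b.shape[0]),800,3),np.uint8); c[:a.shape[0],:400]=a; c[:b.shape[0],400:]=b
cv2.imwrite("pics/crop1.png",c)
S=cam("scene");D=cam("side")
def tri(p,q):
    o1,d1=ray("scene",*p,S);o2,d2=ray("side",*q,D)
    t=np.linalg.lstsq(np.c_[d1,-d2],o2-o1,rcond=None)[0];A=o1+t[0]*d1;B=o2+t[1]*d2
    return ((A+B)/2).round(3),round(np.linalg.norm(A-B),4)
for n,p,q in [("grip",(318,267),(225,183)),("redmark",(265,201),(290,197)),("knob",(225,145),(392,338)),("cap",(243,243),(296,134)),("cup",(274,305),(262,160)),("press",(175,156),(436,243)),("lidhandle_end",(270,141),(316,377))]: print(n,*tri(p,q))
print("pan",onz("scene",317,270,.039,S),onz("side",225,187,.039,D))
print("pot rim",onz("scene",238,190,.17,S),onz("side",323,190,.17,D))
```

```text
grip [0.502 0.348 0.051] 0.0033
redmark [0.554 0.075 0.144] 0.0041
knob [ 0.496 -0.379  0.04 ] 0.0013
cap [0.724 0.249 0.203] 0.0001
cup [0.694 0.395 0.033] 0.0015
press [ 0.738 -0.298  0.14 ] 0.001
lidhandle_end [ 0.301 -0.333  0.018] 0.0033
pan [0.50466803 0.35073522 0.039     ] [0.49881285 0.34177943 0.039     ]
pot rim [0.62163853 0.00721006 0.17      ] [0.62889509 0.01640468 0.17      ]
```

View pics/crop1.png

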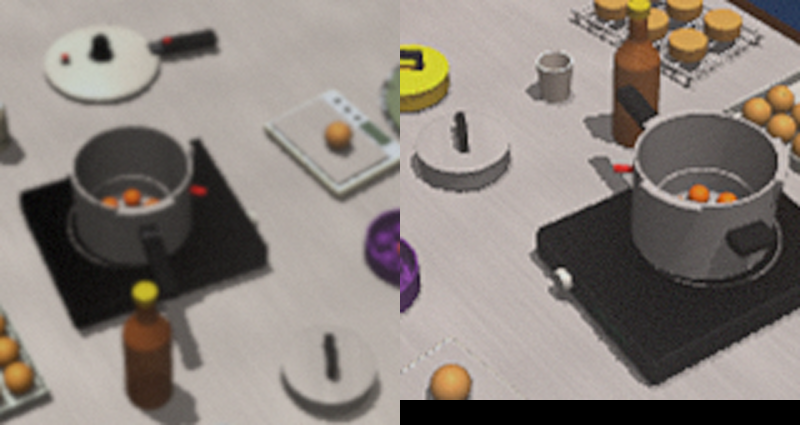

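```bash
python3 - <<'E'
from h import *
for z,a,b in((.068,(317,260.2),(318.2,276.2)),):
    A,B=onz("scene",*a,z),onz("scene",*b,z);print("bar",A,B,np.linalg.norm(A-B),np.arctan2(*(B-A)[1::-1]))
A,B=onz("scene",245,218,.137),onz("scene",249,233,.137);print("handle scene",A,B)
A,B=onz("side",300,177,.137),onz("side",290,166,.137);print("handle side",A,B)
print("bowl rim",[onz("scene",u,v,.12).round(2) for u,v in((418,250),(548,255),(490,195))])
E
python3 -m jog '[{"delta_pos":[0,0,50],"spin":0,"claw":0},{"delta_pos":[0,0,100],"spin":0,"claw":0}]'
```

```text
bar [0.49643659 0.33375307 0.068     ] [0.52789719 0.38935158 0.068     ] 0.06388242194451071 1.0558631523421942
handle scene [0.64701451 0.10822618 0.137     ] [0.66554107 0.17326671 0.137     ]
handle side [0.64542896 0.1342347  0.137     ] [0.65747681 0.19688365 0.137     ]
bowl rim [array([0.21, 0.49, 0.12]), array([-0.15,  0.71,  0.12]), array([-0.19,  0.42,  0.12])]
clock: 0.35
position: [0.2244, 0.5822, 0.3311]
tool_rot: [-3.138, 0.0, 2.774]
force: [-0.2, 1.5, 0.4]
grip_width: 0.0853
```

```bash
python3 -m jog '[{"delta_pos":[280,-230,0],"spin":-1.72,"claw":0},{"delta_pos":[280,-230,0],"spin":-1.72,"claw":0},{"delta_pos":[280,-230,0],"spin":-1.72,"claw":0},{"delta_pos":[280,-230,0],"spin":-1.72,"claw":0},{"delta_pos":[280,-230,-50],"spin":-1.72,"claw":0},{"delta_pos":[280,-230,-70],"spin":-1.72,"claw":0},{"delta_pos":[280,-230,-70],"spin":-1.72,"claw":0},{"delta_pos":[280,-230,-70],"spin":-1.72,"claw":0}]' | tail -5
python3 -m jog '[{"delta_pos":[0,0,0],"spin":-0.5,"claw":0},{"delta_pos":[0,0,0],"spin":-0.5,"claw":0},{"delta_pos":[0,0,0],"spin":-0.5,"claw":0},{"delta_pos":[0,0,0],"spin":-0.5,"claw":0},{"delta_pos":[0,0,0],"spin":-0.5,"claw":0}]'
python3 - <<'E'
from h import *
print(bot.observe()["qpos"]); c=cam("wrist"); im=eyes.grab_frame("wrist"); cv2.imwrite("pics/w1.png",im)
np.save("w1.npy",np.array([*c[2],*c[0]["attitude"]]))
print(c[2],c[0]["attitude"],bot.observe()["position"],proj("wrist",[.507,.355,.068]))
E
```

```text
clock: 1.15
position: [0.5066, 0.3487, 0.2595]
tool_rot: [-3.138, 0.002, 1.564]
force: [-0.4, 1.4, 0.8]
grip_width: 0.0851
clock: 1.65
position: [0.5064, 0.3487, 0.2592]
tool_rot: [-3.138, 0.002, 1.064]
force: [0.2, 0.0, 1.2]
grip_width: 0.0855
[-0.9884038   0.51418548  0.43345601  1.61062913 -0.2396419   1.0732554
 -0.99572929]
[0.54243605 0.41506201 0.40140398] [-0.29989018  0.00333957 -0.50662955] [0.50643077 0.3487073  0.25927783] (np.float64(273.04682972737123), np.float64(179.58689100192004))
```

View pics/w1.png

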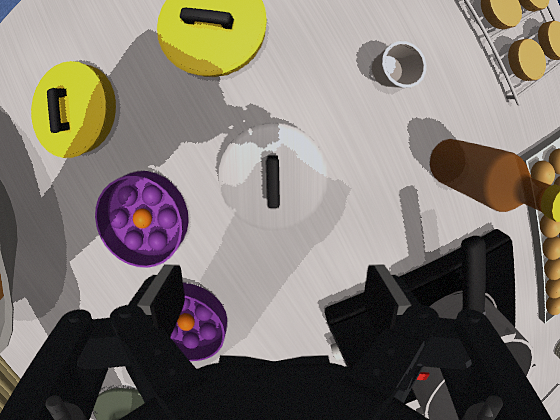

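Run:
```python
from h import *
im=cv2.imread("pics/w1.png"); g=cv2.cvtColor(im,6)
m=np.zeros_like(g); m[145:220,250:295]=(g[145:220,250:295]<75)
n,l,s,ce=cv2.connectedComponentsWithStats(m); k=1+np.argmax(s[1:,4]); print(s[k],ce[k])
ys,xs=np.nonzero(l==k)
W=np.array([onz("wrist",x,y,.068)[:2] for x,y in zip(xs,ys)])
r=cv2.minAreaRect(W.astype(np.float32)); b=cv2.boxPoints(r); print(r,b)
w,v=np.linalg.eigh(np.cov(W.T)); d=v[:,1]; print(W.mean(0),np.arctan2(d[1],d[0])%np.pi)
print(bot.observe()["position"],bot.observe()["tool_rot"])
```

```text
[265 155  15  53 672] [272.20238095 180.97916667]
((0.5051808953285217, 0.35370615124702454), (0.056123118847608566, 0.013831010088324547), 62.47557830810547) [[0.48608014 0.33201662]
 [0.49834567 0.3256249 ]
 [0.5242816  0.3753957 ]
 [0.5120161  0.3817874 ]]
[0.50543252 0.35398317] 1.0960757363600993
[0.50643077 0.3487073  0.25927783] [-3.13812157e+00  2.15896038e-03  1.06617924e+00]
```

```bash
python3 -m jog '[{"delta_pos":[-1,5,-50],"spin":0.025,"claw":0.2},{"delta_pos":[-1,5,-100],"spin":0.025,"claw":0.2},{"delta_pos":[-1,5,-150],"spin":0.025,"claw":0.2},{"delta_pos":[-1,5,-185],"spin":0.025,"claw":0.2},{"delta_pos":[-1,5,-205],"spin":0.025,"claw":0.2},{"delta_pos":[-1,5,-214],"spin":0.025,"claw":0.2},{"delta_pos":[-1,5,-214],"spin":0.025,"claw":0.2}]' 60
python3 -m jog '[{"delta_pos":[0,0,0],"spin":0,"claw":1},{"delta_pos":[0,0,0],"spin":0,"claw":1},{"delta_pos":[0,0,0],"spin":0,"claw":1},{"delta_pos":[0,0,0],"spin":0,"claw":1},{"delta_pos":[0,0,0],"spin":0,"claw":1},{"delta_pos":[0,0,0],"spin":0,"claw":1}]' 60
python3 -m jog '[{"delta_pos":[0,0,10],"spin":0,"claw":1},{"delta_pos":[0,0,40],"spin":0,"claw":1},{"delta_pos":[0,0,90],"spin":0,"claw":1},{"delta_pos":[0,0,140],"spin":0,"claw":1},{"delta_pos":[0,0,190],"spin":0,"claw":1},{"delta_pos":[0,0,240],"spin":0,"claw":1},{"delta_pos":[0,0,290],"spin":0,"claw":1},{"delta_pos":[0,0,290],"spin":0,"claw":1}]' 60
```

```text
clock: 2.4
position: [0.5051, 0.3534, 0.0446]
tool_rot: [-3.137, 0.003, 1.092]
force: [0.4, 0.7, -0.3]
grip_width: 0.0682
clock: 3.0
position: [0.5057, 0.3536, 0.0453]
tool_rot: [-3.138, 0.002, 1.092]
force: [0.9, -0.5, 6.8]
grip_width: 0.0131
clock: 3.8
position: [0.5073, 0.3541, 0.3422]
tool_rot: [-3.141, -0.006, 1.092]
force: [0.7, 0.8, -4.3]
grip_width: 0.0123
```

```bash
python3 -m jog '[{"delta_pos":[6,-40,0],"spin":0,"claw":1},{"delta_pos":[12,-85,0],"spin":0,"claw":1},{"delta_pos":[18,-132,0],"spin":0,"claw":1},{"delta_pos":[24,-180,0],"spin":0,"claw":1},{"delta_pos":[30,-228,0],"spin":0,"claw":1},{"delta_pos":[36,-276,0],"spin":0,"claw":1},{"delta_pos":[42,-324,0],"spin":0,"claw":1},{"delta_pos":[48,-372,0],"spin":0,"claw":1}]' 60 | tail -5
python3 -m jog '[{"delta_pos":[8,-40,0],"spin":0,"claw":1},{"delta_pos":[10,-80,0],"spin":0,"claw":1},{"delta_pos":[10,-88,0],"spin":0,"claw":1},{"delta_pos":[10,-88,0],"spin":0,"claw":1},{"delta_pos":[10,-88,0],"spin":0,"claw":1}]' 60
python3 - <<'E'
from h import *
c=cam("wrist"); im=eyes.grab_frame("wrist"); cv2.imwrite("pics/w2.png",im)
import pickle; pickle.dump(c,open("w2.pkl","wb"))
print(c[2],c[0]["attitude"],bot.observe()["position"])
E
```

```text
clock: 4.6
position: [0.5545, -0.0197, 0.342]
tool_rot: [-3.14, -0.006, 1.092]
force: [1.7, 1.0, -4.9]
grip_width: 0.0129
clock: 5.1
position: [0.5643, -0.1067, 0.3416]
tool_rot: [-3.139, -0.006, 1.093]
force: [0.3, 0.9, -3.6]
grip_width: 0.0125
[ 0.59772447 -0.04026127  0.48447374] [-0.29106954  0.00216059 -0.47746361] [ 0.56447876 -0.10622532  0.34171251]
```

View pics/w2.png

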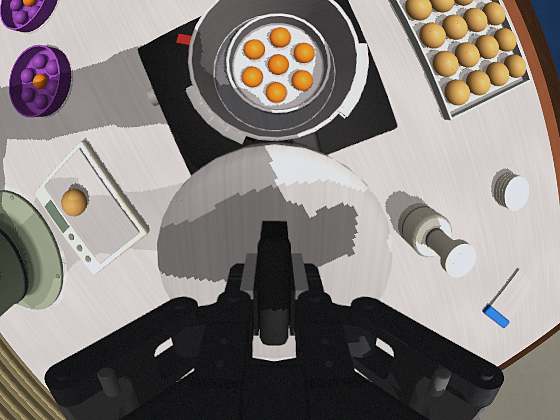

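Run:
```python
from h import *
import pickle; c=pickle.load(open("w2.pkl","rb"))
im=cv2.imread("pics/w2.png"); 
hsv=cv2.cvtColor(im,40); m=cv2.inRange(hsv,(5,130,120),(22,255,255)); m[130:]=0; m[:,:200]=0; m[:,340:]=0
n,l,s,ce=cv2.connectedComponentsWithStats(m); Y=[tuple(ce[i]) for i in range(1,n) if s[i,4]>60]; print(len(Y))
for z in(.065,.075): print("yolks",z,np.mean([onz("wrist",*p,z,c)[:2] for p in Y],0))
# unwrap polar in world at two heights
def polar(z,cx,cy,r0,r1,name):
    th=np.radians(np.arange(0,360,1)); r=np.arange(r0,r1,.00025)
    P=np.array([[proj("wrist",[cx+q*np.cos(t),cy+q*np.sin(t),z],c) for q in r] for t in th],np.float32)
    return cv2.remap(im,P[...,0],P[...,1],cv2.INTER_CUBIC)
cv2.imwrite("pics/crop2.png",cv2.resize(im[0:150,180:370],None,fx=4,fy=4,interpolation=cv2.INTER_CUBIC))
r=[i for i in range(1,n) if 0]
hm=cv2.inRange(hsv,(0,170,120),(6,255,255))|cv2.inRange(hsv,(174,170,120),(180,255,255)); hm[80:]=0;hm[:,:150]=0;hm[:,215:]=0
ys,xs=np.nonzero(hm);print("red px",xs.mean(),ys.mean(),len(xs),onz("wrist",xs.mean(),ys.mean(),.144,c))
```

```text
7
yolks 0.065 [0.63230846 0.01710989]
yolks 0.075 [0.631484  0.0157422]
red px 183.39344262295083 38.868852459016395 122 [0.55215273 0.08065759 0.144     ]
```

View pics/crop2.png

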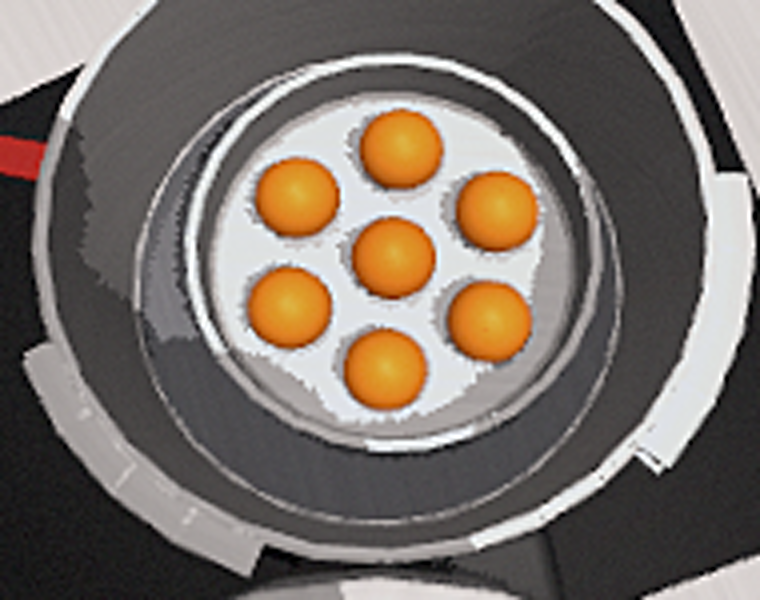

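```bash
cat >> h.py <<'E'
from scipy.optimize import least_squares
def circ(pts,z,c,n="wrist"):
    W=np.array([onz(n,u,v,z,c)[:2] for u,v in pts])
    f=lambda p:np.hypot(W[:,0]-p[0],W[:,1]-p[1])-p[2]
    s=least_squares(f,[*W.mean(0),.07],loss="soft_l1",f_scale=.001); return s.x.round(4),(f(s.x)*1e3).round(1)
E
python3 - <<'E'
from h import *
import pickle; c=pickle.load(open("w2.pkl","rb"))
im=cv2.imread("pics/w2.png"); g=cv2.cvtColor(im,6).astype(np.float32)
k=lambda L:[(180+x/4,y/4) for x,y in L]
print("pan outer",*circ(k([(185,255),(400,450),(602,265),(390,53),(240,115),(230,370),(560,140),(575,360)]),.093,c))
print("pot outer",*circ(k([(36,250),(45,150),(75,95),(130,20),(330,557),(260,540),(715,170),(690,105),(640,32)]),.17,c))
print("floor-ish", *circ(k([(137,260),(190,430),(380,522),(560,440),(620,290)]),.055,c))
E
```

```text
pan outer [0.632  0.0154 0.0619] [ 0.2 -0.2  0.   0.1  0.5 -0.7 -1.4  1.4]
pot outer [0.6248 0.0114 0.0826] [ 0.5  1.4 -0.5 -0.7 -0.3 -0.3  0.7  0.1 -0.4]
floor-ish [0.6253 0.0128 0.0791] [ 0.3 -0.8  0.7 -0.2 -0. ]
```

```bash
python3 -m jog '[{"delta_pos":[22,40,0],"spin":0,"claw":1},{"delta_pos":[45,82,0],"spin":0,"claw":1},{"delta_pos":[67,121,0],"spin":0,"claw":1},{"delta_pos":[67,121,-20],"spin":0,"claw":1},{"delta_pos":[67,121,-70],"spin":0,"claw":1},{"delta_pos":[67,121,-120],"spin":0,"claw":1},{"delta_pos":[67,121,-160],"spin":0,"claw":1},{"delta_pos":[67,121,-160],"spin":0,"claw":1}]' 60
```

```text
clock: 5.95
position: [0.6286, 0.0167, 0.177]
tool_rot: [-3.132, -0.002, 1.096]
force: [-0.3, 0.5, -3.7]
grip_width: 0.013
```

```bash
python3 -m jog '[{"delta_pos":[3.5,-1.5,0],"spin":0,"claw":1},{"delta_pos":[3.5,-1.5,-10],"spin":0,"claw":1},{"delta_pos":[3.5,-1.5,-25],"spin":0,"claw":1},{"delta_pos":[3.5,-1.5,-33],"spin":0,"claw":1},{"delta_pos":[3.5,-1.5,-33],"spin":0,"claw":1},{"delta_pos":[3.5,-1.5,-33],"spin":0,"claw":1}]' 60
```

```text
clock: 6.55
position: [0.6322, 0.0151, 0.1441]
tool_rot: [-3.133, -0.002, 1.096]
force: [0.1, -0.7, -3.7]
grip_width: 0.0131
```

```bash
python3 -m jog '[{"delta_pos":[0,0,-3],"spin":0,"claw":1},{"delta_pos":[0,0,-6],"spin":0,"claw":1},{"delta_pos":[0,0,-9],"spin":0,"claw":1},{"delta_pos":[0,0,-11],"spin":0,"claw":1},{"delta_pos":[0,0,-11.5],"spin":0,"claw":1},{"delta_pos":[0,0,-11.5],"spin":0,"claw":1}]' 60
```

```text
clock: 7.15
position: [0.6321, 0.0151, 0.1326]
tool_rot: [-3.132, -0.002, 1.096]
force: [-0.1, 0.4, -3.9]
grip_width: 0.0128
```

```bash
python3 -m jog '[{"delta_pos":[0,0,-1],"spin":0,"claw":1},{"delta_pos":[0,0,-1.5],"spin":0,"claw":1},{"delta_pos":[0,0,-1.5],"spin":0,"claw":1},{"delta_pos":[0,0,-1.5],"spin":0,"claw":1}]' 60
```

```text
clock: 7.55
position: [0.6323, 0.0153, 0.1322]
tool_rot: [-3.133, -0.003, 1.096]
force: [-5.5, 2.3, 14.3]
grip_width: 0.013
```

Contact at the expected height. Release and rise.

```bash
python3 -m jog '[{"delta_pos":[0,0,0],"spin":0,"claw":0.5},{"delta_pos":[0,0,0],"spin":0,"claw":0.5},{"delta_pos":[0,0,0],"spin":0,"claw":0.5},{"delta_pos":[0,0,0],"spin":0,"claw":0.5},{"delta_pos":[0,0,0],"spin":0,"claw":0.5},{"delta_pos":[0,0,0],"spin":0,"claw":0.5}]'
python3 -m jog '[{"delta_pos":[0,0,10],"spin":0,"claw":0.5},{"delta_pos":[0,0,40],"spin":0,"claw":0.5},{"delta_pos":[0,0,90],"spin":0,"claw":0.5},{"delta_pos":[0,0,140],"spin":0,"claw":0.5},{"delta_pos":[0,0,190],"spin":0,"claw":0.5},{"delta_pos":[-40,-40,210],"spin":0.1,"claw":0.5},{"delta_pos":[-60,-80,210],"spin":0.2,"claw":0.5},{"delta_pos":[-60,-110,210],"spin":0.2,"claw":0.2}]'
python3 - <<'E'
from h import *
import pickle
c=cam("wrist"); im=eyes.grab_frame("wrist"); cv2.imwrite("pics/w3.png",im); pickle.dump(c,open("w3.pkl","wb"))
print(c[2],bot.observe()["position"],bot.observe()["tool_rot"])
E
```

```text
clock: 8.15
position: [0.6323, 0.0153, 0.1321]
tool_rot: [-3.133, -0.003, 1.096]
force: [-0.1, -1.3, -0.8]
grip_width: 0.0425
clock: 8.95
position: [0.5701, -0.0972, 0.3447]
tool_rot: [-3.135, -0.004, 1.298]
force: [1.1, 0.2, -0.2]
grip_width: 0.0559
[ 0.59013743 -0.02513128  0.48736706] [ 0.57017741 -0.10260021  0.34452207] [-3.13578559e+00 -2.20819535e-03  1.29033994e+00]
```

View pics/w3.png

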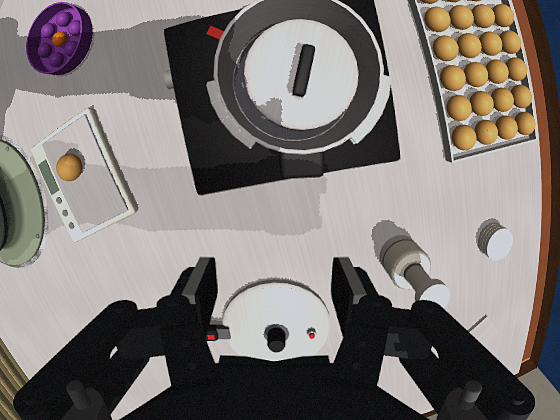

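```bash
python3 -m jog '[{"delta_pos":[-12,-45,0],"spin":-0.15,"claw":0},{"delta_pos":[-24,-92,0],"spin":-0.3,"claw":0},{"delta_pos":[-36,-140,0],"spin":-0.45,"claw":0},{"delta_pos":[-48,-185,-20],"spin":-0.6,"claw":0},{"delta_pos":[-60,-230,-40],"spin":-0.75,"claw":0},{"delta_pos":[-74,-276,-60],"spin":-0.9,"claw":0},{"delta_pos":[-74,-276,-90],"spin":-1.02,"claw":0},{"delta_pos":[-74,-276,-90],"spin":-1.02,"claw":0}]'
python3 -m jog '[{"delta_pos":[0,0,0],"spin":0,"claw":0},{"delta_pos":[0,0,0],"spin":0,"claw":0}]' >/dev/null
python3 - <<'E'
from h import *
import pickle
c=pickle.load(open("w3.pkl","rb"))
print("pan top",*circ([(241,75),(358,72),(305,131),(300,18)],.126,c))
c=cam("wrist"); im=eyes.grab_frame("wrist"); cv2.imwrite("pics/w4.png",im); pickle.dump(c,open("w4.pkl","wb"))
print(c[2],bot.observe()["position"],bot.observe()["tool_rot"],bot.observe()["qpos"][6])
E
```

```text
clock: 9.8
position: [0.4942, -0.379, 0.2516]
tool_rot: [-3.133, 0.002, 0.264]
force: [1.7, 1.1, 0.5]
grip_width: 0.0855
pan top [0.6283 0.0126 0.0647] [ 0.  0. -0. -0.]
[ 0.56655911 -0.35870152  0.39527018] [ 0.49510542 -0.3784697   0.25310256] [-3.13356786e+00  1.88334617e-04  2.67742931e-01] -0.33894501644861474
```

View pics/w4.png

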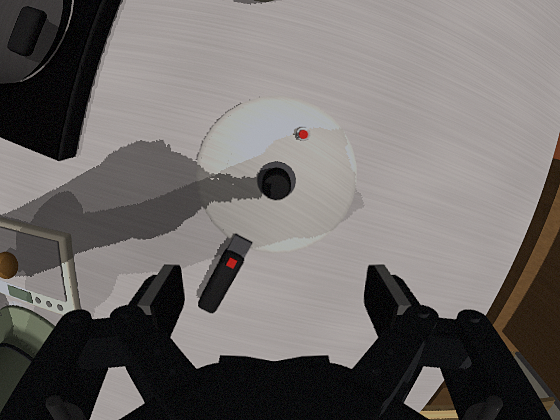

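```bash
cat >> h.py <<'E'
def reds(im,amin=15):
    h=cv2.cvtColor(im,40); m=cv2.inRange(h,(0,150,90),(7,255,255))|cv2.inRange(h,(172,150,90),(180,255,255))
    n,l,s,ce=cv2.connectedComponentsWithStats(m); return [(tuple(ce[i].round(1)),int(s[i,4])) for i in range(1,n) if s[i,4]>amin]
E
python3 - <<'E'
from h import *
import pickle
c=pickle.load(open("w4.pkl","rb")); im=cv2.imread("pics/w4.png")
R_=reds(im); print(R_)
f=lambda p:min((r[0] for r in R_),key=lambda q:np.hypot(q[0]-p[0],q[1]-p[1]))
D=onz("wrist",*f((231,263)),.035,c);V=onz("wrist",*f((303,133)),.039,c)
d=(D-V)[:2]; print(D,V,np.linalg.norm(d),"dir",np.arctan2(d[1],d[0]),"centre",V[:2]+d*62/178)
g=cv2.cvtColor(im,6); m=np.zeros_like(g); m[155:210,250:305]=g[155:210,250:305]<60
ys,xs=np.nonzero(m); (x,y),r=cv2.minEnclosingCircle(np.c_[xs,ys].astype(np.float32)); print(x,y,r,onz("wrist",x,y,.062,c),onz("wrist",x,y,.05,c))
print("rim",*circ([(197,185),(356,175),(275,97),(285,251)],.01,c))
E
```

```text
[((np.float64(302.9), np.float64(133.9)), 63), ((np.float64(231.2), np.float64(262.6)), 80)]
[ 0.3793368  -0.35262518  0.035     ] [ 0.55256316 -0.39263698  0.039     ] 0.1777872816597771 dir 2.9145938401324036 centre [ 0.49222589 -0.37870028]
275.8404235839844 180.03192138671875 19.26711082458496 [ 0.49944525 -0.37675876  0.062     ] [ 0.49702869 -0.37740894  0.05      ]
rim [ 0.4916 -0.3791  0.0975] [ 0.6  0.7 -0.7 -0.7]
```

```bash
python3 -m jog '[{"delta_pos":[-2.5,-0.5,-50],"spin":0,"claw":0},{"delta_pos":[-2.5,-0.5,-100],"spin":0,"claw":0},{"delta_pos":[-2.5,-0.5,-150],"spin":0,"claw":0.1},{"delta_pos":[-2.5,-0.5,-190],"spin":0,"claw":0.1},{"delta_pos":[-2.5,-0.5,-210],"spin":0,"claw":0.1},{"delta_pos":[-2.5,-0.5,-219],"spin":0,"claw":0.1},{"delta_pos":[-2.5,-0.5,-219],"spin":0,"claw":0.1},{"delta_pos":[-2.5,-0.5,-219],"spin":0,"claw":0.1}]' 80
python3 -m jog '[{"delta_pos":[0,0,0],"spin":0,"claw":1},{"delta_pos":[0,0,0],"spin":0,"claw":1},{"delta_pos":[0,0,0],"spin":0,"claw":1},{"delta_pos":[0,0,0],"spin":0,"claw":1},{"delta_pos":[0,0,0],"spin":0,"claw":1},{"delta_pos":[0,0,0],"spin":0,"claw":1}]' 80
```

```text
clock: 10.85
position: [0.4936, -0.3793, 0.0357]
tool_rot: [-3.135, -0.001, 0.269]
force: [0.4, -0.8, 0.7]
grip_width: 0.0766
clock: 11.45
position: [0.494, -0.3795, 0.0368]
tool_rot: [-3.136, -0.002, 0.269]
force: [-3.1, 4.1, 16.4]
grip_width: 0.0291
```

```bash
python3 -m jog '[{"delta_pos":[0,0,10],"spin":0,"claw":1},{"delta_pos":[0,0,40],"spin":0,"claw":1},{"delta_pos":[0,0,90],"spin":0,"claw":1},{"delta_pos":[0,0,140],"spin":0,"claw":1},{"delta_pos":[0,0,190],"spin":0,"claw":1},{"delta_pos":[0,0,235],"spin":0,"claw":1},{"delta_pos":[0,0,260],"spin":0,"claw":1},{"delta_pos":[0,0,260],"spin":0,"claw":1}]' 80
python3 -m jog '[{"delta_pos":[10,45,0],"spin":-0.1,"claw":1},{"delta_pos":[20,90,0],"spin":-0.2,"claw":1},{"delta_pos":[33,138,0],"spin":-0.3,"claw":1},{"delta_pos":[45,180,0],"spin":-0.4,"claw":1},{"delta_pos":[50,200,0],"spin":-0.533,"claw":1},{"delta_pos":[50,200,0],"spin":-0.533,"claw":1},{"delta_pos":[50,200,0],"spin":-0.533,"claw":1},{"delta_pos":[50,200,0],"spin":-0.533,"claw":1}]' 80
python3 - <<'E'
from h import *
import pickle
c=cam("wrist"); im=eyes.grab_frame("wrist"); cv2.imwrite("pics/w5.png",im); pickle.dump(c,open("w5.pkl","wb"))
s=bot.observe(); p=s["position"]; print(p,s["tool_rot"],s["qpos"])
R_=reds(im); print(R_)
zo=p[2]-.0368
for r,_ in R_: print(onz("wrist",*r,zo+.039,c)-p, onz("wrist",*r,zo+.035,c)-p)
E
```

```text
clock: 12.25
position: [0.4944, -0.3804, 0.3006]
tool_rot: [-3.139, -0.006, 0.269]
force: [-0.9, -0.2, -5.8]
grip_width: 0.0294
clock: 13.05
position: [0.5437, -0.1813, 0.3001]
tool_rot: [-3.139, -0.005, -0.264]
force: [-0.1, -0.7, -5.9]
grip_width: 0.0295
[ 0.54375315 -0.18147724  0.30028616] [-3.13923782 -0.00551369 -0.2651675 ] [-0.42981967  0.54270655  0.98901269  1.69159386 -0.49125565  1.17161099
 -1.14727748]
[((np.float64(340.6), np.float64(162.3)), 382), ((np.float64(57.8), np.float64(249.0)), 18)]
[ 0.04329451 -0.04129869  0.0022    ] [ 0.04252222 -0.04195346 -0.0018    ]
[0.03923238 0.11534089 0.0022    ] [ 0.03834435  0.11914901 -0.0018    ]
```

View pics/w5.png

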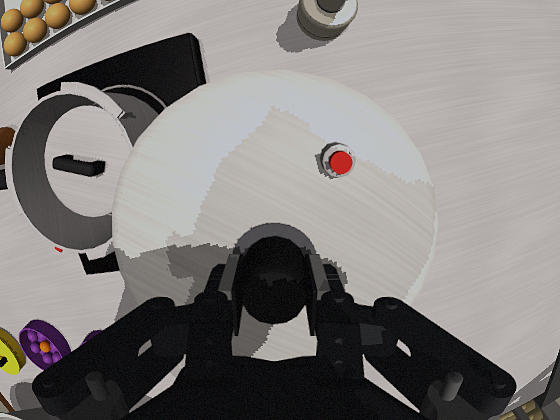

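```bash
python3 -m jog '[{"delta_pos":[18,42,0],"spin":0,"claw":1},{"delta_pos":[36,84,0],"spin":0,"claw":1},{"delta_pos":[54,126,0],"spin":0,"claw":1},{"delta_pos":[70,164,0],"spin":0,"claw":1},{"delta_pos":[82.5,191.5,0],"spin":0,"claw":1},{"delta_pos":[82.5,191.5,-40],"spin":0,"claw":1},{"delta_pos":[82.5,191.5,-80],"spin":0,"claw":1},{"delta_pos":[82.5,191.5,-80],"spin":0,"claw":1}]' 80
python3 -m jog '[{"delta_pos":[0,0,0],"spin":0,"claw":1},{"delta_pos":[0,0,0],"spin":0,"claw":1}]'
python3 - <<'E'
from h import *
import pickle
c=cam("wrist"); im=eyes.grab_frame("wrist"); cv2.imwrite("pics/w6.png",im); pickle.dump(c,open("w6.pkl","wb"))
cv2.imwrite("pics/s6.png",eyes.grab_frame("scene"));cv2.imwrite("pics/d6.png",eyes.grab_frame("side"))
s=bot.observe(); print(s["position"],s["tool_rot"],s["force"])
E
```

```text
clock: 13.9
position: [0.624, 0.0096, 0.2159]
tool_rot: [-3.142, 0.001, -0.266]
force: [-0.5, 0.3, -4.5]
grip_width: 0.0294
clock: 14.1
position: [0.6245, 0.0087, 0.2173]
tool_rot: [-3.141, -0.0, -0.266]
force: [0.3, 0.2, -4.9]
grip_width: 0.0291
[0.62461851 0.00937849 0.21732165] [-3.14065987e+00 -7.69462955e-04 -2.65676629e-01] [ 0.52856786  0.74195188 -4.75838398]
```

Run:
```python
from h import *
a=cv2.imread("pics/s6.png")[130:290,165:325];b=cv2.imread("pics/d6.png")[110:270,240:400]
cv2.imwrite("pics/crop6.png",cv2.resize(np.hstack([a,b]),None,fx=2.5,fy=2.5,interpolation=cv2.INTER_CUBIC))
```

```text
(no output)
```

View pics/crop6.png

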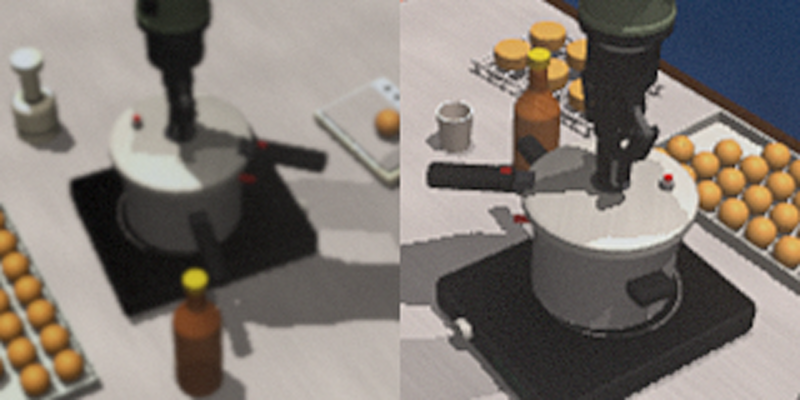

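```bash
python3 -m jog '[{"delta_pos":[1.6,0.9,0],"spin":0,"claw":1},{"delta_pos":[1.6,0.9,-5],"spin":0,"claw":1},{"delta_pos":[1.6,0.9,-10],"spin":0,"claw":1},{"delta_pos":[1.6,0.9,-12],"spin":0,"claw":1},{"delta_pos":[1.6,0.9,-14],"spin":0,"claw":1},{"delta_pos":[1.6,0.9,-14],"spin":0,"claw":1}]' 80
```

```text
clock: 14.85
position: [0.6261, 0.0102, 0.203]
tool_rot: [-3.141, -0.0, -0.266]
force: [-0.1, -0.3, -5.6]
grip_width: 0.0292
```

```bash
python3 -m jog '[{"delta_pos":[0,0,-2],"spin":0,"claw":1},{"delta_pos":[0,0,-4],"spin":0,"claw":1},{"delta_pos":[0,0,-6],"spin":0,"claw":1},{"delta_pos":[0,0,-7.5],"spin":0,"claw":1},{"delta_pos":[0,0,-7.5],"spin":0,"claw":1}]' 80
```

```text
clock: 15.35
position: [0.6261, 0.0103, 0.1954]
tool_rot: [-3.141, -0.0, -0.266]
force: [-0.1, 0.3, -5.2]
grip_width: 0.0297
```

```bash
python3 -m jog '[{"delta_pos":[0,0,-1],"spin":0,"claw":1},{"delta_pos":[0,0,-2],"spin":0,"claw":1},{"delta_pos":[0,0,-2],"spin":0,"claw":1}]' 80
```

```text
clock: 15.65
position: [0.6262, 0.0101, 0.1948]
tool_rot: [-3.14, -0.001, -0.266]
force: [-8.8, 1.8, 19.2]
grip_width: 0.0297
```

```bash
python3 -m jog '[{"delta_pos":[0,0,0.5],"spin":0,"claw":0.2},{"delta_pos":[0,0,0.5],"spin":0,"claw":0.2},{"delta_pos":[0,0,0.5],"spin":0,"claw":0.2},{"delta_pos":[0,0,0.5],"spin":0,"claw":0.2},{"delta_pos":[0,0,0.5],"spin":0,"claw":0.2},{"delta_pos":[0,0,0.5],"spin":0,"claw":0.2}]'
python3 -m jog '[{"delta_pos":[0,0,15],"spin":0,"claw":0.2},{"delta_pos":[0,0,50],"spin":0,"claw":0.2},{"delta_pos":[0,0,95],"spin":0.1,"claw":1},{"delta_pos":[-45,22,105],"spin":0.25,"claw":1},{"delta_pos":[-90,44,105],"spin":0.4,"claw":1},{"delta_pos":[-130,64,105],"spin":0.55,"claw":1},{"delta_pos":[-148,72,105],"spin":0.7,"claw":1},{"delta_pos":[-148,72,105],"spin":0.85,"claw":1}]'
python3 -m jog '[{"delta_pos":[0,0,0],"spin":0.15,"claw":1},{"delta_pos":[0,0,0],"spin":0.23,"claw":1},{"delta_pos":[0,0,0],"spin":0.23,"claw":1},{"delta_pos":[0,0,0],"spin":0.23,"claw":1}]'
python3 - <<'E'
from h import *
import pickle
c=cam("wrist"); im=eyes.grab_frame("wrist"); cv2.imwrite("pics/w7.png",im); pickle.dump(c,open("w7.pkl","wb"))
s=bot.observe(); print(s["position"],s["tool_rot"]); R_=reds(im); print(R_)
for r,_ in R_: print([onz("wrist",*r,z,c).round(4) for z in(.193,.197,.144)])
E
```

```text
clock: 16.25
position: [0.6262, 0.0101, 0.1952]
tool_rot: [-3.14, -0.001, -0.266]
force: [-0.3, 1.0, -0.1]
grip_width: 0.0679
clock: 17.05
position: [0.4763, 0.0835, 0.3014]
tool_rot: [-3.138, -0.002, 0.593]
force: [1.6, -0.9, 1.1]
grip_width: 0.0004
clock: 17.45
position: [0.4765, 0.0831, 0.3019]
tool_rot: [-3.138, -0.003, 0.819]
force: [0.3, -0.3, 0.2]
grip_width: -0.0001
[0.47641087 0.08324116 0.3017404 ] [-3.13807765e+00 -2.55418389e-03  8.19227262e-01]
[((np.float64(328.9), np.float64(146.2)), 211), ((np.float64(510.9), np.float64(160.4)), 59)]
[array([0.5409, 0.0916, 0.193 ]), array([0.5407, 0.0923, 0.197 ]), array([0.5437, 0.0825, 0.144 ])]
[array([ 0.6712, -0.0339,  0.193 ]), array([ 0.6689, -0.0312,  0.197 ]), array([ 0.6993, -0.0674,  0.144 ])]
```

View pics/w7.png

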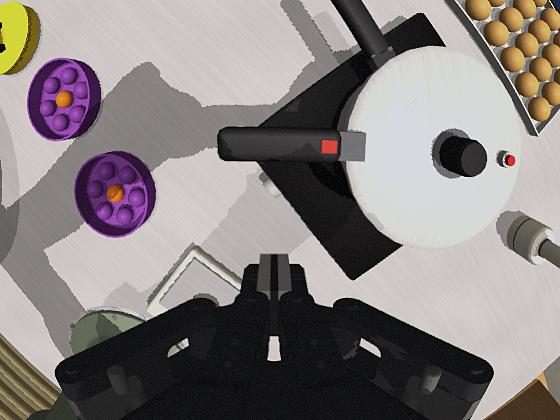

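```bash
python3 -m jog '[{"delta_pos":[0,0,-45],"spin":0,"claw":1},{"delta_pos":[0,0,-90],"spin":0,"claw":1},{"delta_pos":[0,0,-125],"spin":0,"claw":1},{"delta_pos":[0,0,-139],"spin":0,"claw":1},{"delta_pos":[0,0,-139],"spin":0,"claw":1},{"delta_pos":[0,0,-139],"spin":0,"claw":1}]'
python3 - <<'E'
from h import *
import pickle
c=pickle.load(open("w7.pkl","rb")); C=np.array([.6245,.0115])
for p in((344,2),(380,53)):
    P=onz("wrist",*p,.137,c)[:2]-C; print("pot handle pt",np.hypot(*P),np.degrees(np.arctan2(P[1],P[0])))
p=bot.observe()["position"][:2]; yaw=bot.observe()["tool_rot"][2]
def P(th,d=.025,r=.155): return C+r*np.array([np.cos(th),np.sin(th)])+d*np.array([-np.sin(th),np.cos(th)])
for k in range(0,61,5):
    th=2.377-np.radians(k); print(k,((P(th)-p)*1e3).round(1),round(th-np.pi/2-yaw,3))
E
```

```text
clock: 18.1
position: [0.4768, 0.083, 0.1633]
tool_rot: [-3.139, -0.002, 0.818]
force: [0.4, 0.2, 0.4]
grip_width: -0.0001
pot handle pt 0.16713992656871163 80.35309143005226
pot handle pt 0.10641633698251975 79.40610673798993
0 [18.6 17.8] -0.011
5 [26.8 28.7] -0.099
10 [36.  38.8] -0.186
15 [46.1 48.2] -0.273
20 [56.9 56.6] -0.361
25 [68.4 64. ] -0.448
30 [80.5 70.4] -0.535
35 [93.1 75.7] -0.622
40 [106.2  79.9] -0.71
45 [119.5  83. ] -0.797
50 [133.1  84.8] -0.884
55 [146.8  85.5] -0.971
60 [160.4  85. ] -1.059
```

```bash
python3 -m jog '[{"delta_pos":[10,9,0],"spin":0,"claw":1},{"delta_pos":[18.6,17.8,0],"spin":-0.01,"claw":1},{"delta_pos":[23,23,0],"spin":-0.05,"claw":1},{"delta_pos":[27,29,0],"spin":-0.1,"claw":1},{"delta_pos":[36,39,0],"spin":-0.186,"claw":1},{"delta_pos":[46,48,0],"spin":-0.273,"claw":1},{"delta_pos":[57,56.5,0],"spin":-0.361,"claw":1},{"delta_pos":[68.5,64,0],"spin":-0.448,"claw":1}]'
python3 - <<'E'
from h import *
C=np.array([.6245,.0115]); s=bot.observe()
p=s["position"][:2]; yaw=s["tool_rot"][2]; 
def P(th,d=.025,r=.155): return C+r*np.array([np.cos(th),np.sin(th)])+d*np.array([-np.sin(th),np.cos(th)])
for k in range(25,61,5):
    th=2.377-np.radians(k); print(k,((P(th)-p)*1e3).round(1),round(th-np.pi/2-yaw,3))
im=eyes.grab_frame("side"); cv2.imwrite("pics/d8.png",im)
c=cam("wrist"); im=eyes.grab_frame("wrist"); cv2.imwrite("pics/w8.png",im); R_=reds(im); print(R_)
for r,_ in R_: print([onz("wrist",*r,z,c).round(4) for z in(.193,.197,.144)])
E
```

```text
clock: 18.9
position: [0.5463, 0.1485, 0.1639]
tool_rot: [-3.138, -0.003, 0.367]
force: [-2.0, -2.5, 0.6]
grip_width: -0.0
25 [-1.1 -1.6] 0.003
30 [11.   4.8] -0.084
35 [23.6 10.2] -0.171
40 [36.7 14.4] -0.259
45 [50.  17.4] -0.346
50 [63.6 19.3] -0.433
55 [77.3 20. ] -0.52
60 [91.  19.4] -0.608
[((np.float64(378.2), np.float64(244.8)), 731), ((np.float64(383.9), np.float64(275.3)), 22), ((np.float64(386.2), np.float64(284.4)), 286)]
[array([0.5854, 0.1217, 0.193 ]), array([0.5865, 0.1236, 0.197 ]), array([0.5721, 0.0978, 0.144 ])]
[array([0.5741, 0.1128, 0.193 ]), array([0.5756, 0.1151, 0.197 ]), array([0.5559, 0.0851, 0.144 ])]
[array([0.5706, 0.1097, 0.193 ]), array([0.5722, 0.112 , 0.197 ]), array([0.5509, 0.0806, 0.144 ])]
```

```bash
python3 -m jog '[{"delta_pos":[5,2,0],"spin":-0.04,"claw":1},{"delta_pos":[11,5,0],"spin":-0.084,"claw":1},{"delta_pos":[23.6,10,0],"spin":-0.171,"claw":1},{"delta_pos":[36.5,14.5,0],"spin":-0.259,"claw":1},{"delta_pos":[50,17.5,0],"spin":-0.346,"claw":1},{"delta_pos":[57,18.5,0],"spin":-0.39,"claw":1},{"delta_pos":[63.5,19.3,0],"spin":-0.433,"claw":1},{"delta_pos":[63.5,19.3,0],"spin":-0.433,"claw":1}]'
python3 - <<'E'
from h import *
import pickle
C=np.array([.6245,.0115]); s=bot.observe()
p=s["position"][:2]; yaw=s["tool_rot"][2]; 
def P(th,d=.025,r=.155): return C+r*np.array([np.cos(th),np.sin(th)])+d*np.array([-np.sin(th),np.cos(th)])
for k in range(48,61,2):
    th=2.377-np.radians(k); print(k,((P(th)-p)*1e3).round(1),round(th-np.pi/2-yaw,3))
c=cam("wrist"); im=eyes.grab_frame("wrist"); cv2.imwrite("pics/w9.png",im); pickle.dump(c,open("w9.pkl","wb"));R_=reds(im); print(R_)
for r,_ in R_: 
  for z in(.193,.144):
    q=onz("wrist",*r,z,c)[:2]; print(z,q.round(4),np.hypot(*(q-C)).round(4),np.degrees(np.arctan2(*(q-C)[::-1])).round(1))
E
```

```text
clock: 19.8
position: [0.6106, 0.1685, 0.1636]
tool_rot: [-3.139, -0.004, -0.062]
force: [-0.8, -0.0, -0.2]
grip_width: -0.0003
48 [-6.2 -1.3] 0.03
50 [-0.7 -0.6] -0.005
52 [ 4.7 -0.2] -0.04
54 [10.2 -0. ] -0.075
56 [15.7  0. ] -0.11
58 [21.2 -0.1] -0.145
60 [26.6 -0.5] -0.179
[((np.float64(377.8), np.float64(243.8)), 748), ((np.float64(412.9), np.float64(323.2)), 47)]
0.193 [0.6333 0.1272] 0.116 85.6
0.144 [0.6116 0.111 ] 0.1003 97.4
0.193 [0.5915 0.1064] 0.1005 109.2
0.144 [0.5516 0.0813] 0.1009 136.3
```

View pics/w9.png

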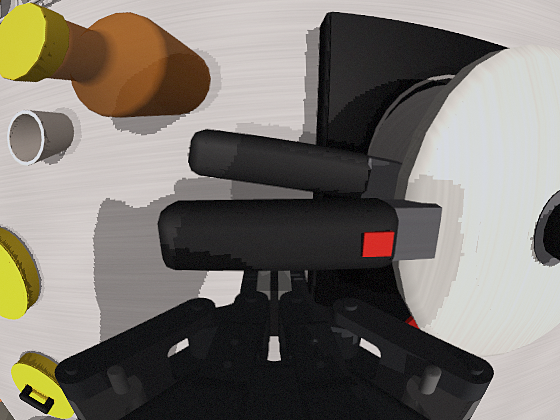

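Run:
```python
from h import *
import pickle
c=pickle.load(open("w9.pkl","rb")); C=np.array([.6245,.0115])
for a,b in(((215,132),(365,155)),((215,175),(360,192))):
    A,B=[onz("wrist",*q,.137,c)[:2] for q in(a,b)]; d=A-B; u=d/np.linalg.norm(d); w=A-C
    print(A.round(4),B.round(4),"dir",np.degrees(np.arctan2(d[1],d[0])).round(1),"offset",(u[0]*w[1]-u[1]*w[0]).round(4))
```

```text
[0.677  0.1961] [0.6605 0.1174] dir 78.1 offset -0.0134
[0.6541 0.1982] [0.6401 0.1203] dir 79.8 offset 0.0038
```

```bash
python3 -m jog '[{"delta_pos":[4.5,0,0],"spin":-0.03,"claw":1},{"delta_pos":[9,0,0],"spin":-0.06,"claw":1},{"delta_pos":[13,0,0],"spin":-0.09,"claw":1},{"delta_pos":[17,0,0],"spin":-0.12,"claw":1},{"delta_pos":[19.5,0,0],"spin":-0.14,"claw":1},{"delta_pos":[21,0,0],"spin":-0.145,"claw":1},{"delta_pos":[21,0,0],"spin":-0.145,"claw":1}]'
python3 - <<'E'
from h import *
C=np.array([.6245,.0115])
c=cam("wrist"); im=eyes.grab_frame("wrist"); cv2.imwrite("pics/w10.png",im); R_=reds(im)
for r,_ in R_: 
  for z in(.193,.144):
    q=onz("wrist",*r,z,c)[:2]; print(r,z,q.round(4),np.hypot(*(q-C)).round(4),np.degrees(np.arctan2(*(q-C)[::-1])).round(1))
E
```

```text
clock: 20.55
position: [0.6315, 0.1683, 0.1636]
tool_rot: [-3.14, -0.004, -0.205]
force: [0.5, 0.0, -0.4]
grip_width: 0.0003
(np.float64(376.8), np.float64(243.3)) 0.193 [0.6483 0.1245] 0.1155 78.1
(np.float64(376.8), np.float64(243.3)) 0.144 [0.6245 0.1117] 0.1002 90.0
```

```bash
python3 -m jog '[{"delta_pos":[-15,3,0],"spin":0,"claw":1},{"delta_pos":[-45,10,0],"spin":0,"claw":1},{"delta_pos":[-50,10,40],"spin":0,"claw":1},{"delta_pos":[-50,10,90],"spin":0,"claw":1},{"delta_pos":[-50,10,140],"spin":0,"claw":1},{"delta_pos":[-50,10,170],"spin":0,"claw":1},{"delta_pos":[-50,10,170],"spin":0,"claw":1},{"delta_pos":[-50,10,170],"spin":0,"claw":1}]'
python3 - <<'E'
from h import *
C=np.array([.6245,.0115])
c=cam("wrist"); im=eyes.grab_frame("wrist"); R_=reds(im)
cv2.imwrite("pics/w11.png",np.hstack([im[:, 150:]]))
for r,_ in R_: 
  for z in(.193,.197,.144):
    q=onz("wrist",*r,z,c)[:2]; print(r,z,q.round(4),np.hypot(*(q-C)).round(4),np.degrees(np.arctan2(*(q-C)[::-1])).round(1))
E
```

```text
clock: 21.4
position: [0.5815, 0.1782, 0.3338]
tool_rot: [-3.139, -0.005, -0.205]
force: [-0.4, -0.1, -0.7]
grip_width: -0.0002
(np.float64(320.4), np.float64(112.1)) 0.193 [0.648  0.1244] 0.1153 78.2
(np.float64(320.4), np.float64(112.1)) 0.197 [0.6481 0.125 ] 0.1159 78.3
(np.float64(320.4), np.float64(112.1)) 0.144 [0.6472 0.1176] 0.1085 77.9
(np.float64(492.3), np.float64(121.3)) 0.193 [ 0.6166 -0.0532] 0.0652 -96.9
(np.float64(492.3), np.float64(121.3)) 0.197 [ 0.6171 -0.0502] 0.0621 -96.8
(np.float64(492.3), np.float64(121.3)) 0.144 [ 0.6103 -0.0908] 0.1033 -97.9
(np.float64(368.1), np.float64(195.6)) 0.193 [0.5656 0.0936] 0.101 125.6
(np.float64(368.1), np.float64(195.6)) 0.197 [0.5669 0.0946] 0.1011 124.7
(np.float64(368.1), np.float64(195.6)) 0.144 [0.5506 0.0814] 0.1018 136.6
```

Run:
```python
from h import *
a=cv2.imread("pics/scene0.png");b=eyes.grab_frame("scene")
for n,(x,y,w,h) in dict(bottle=(228,234,34,58),press=(164,146,28,42),cup=(262,294,24,26)).items():
    t=a[y:y+h,x:x+w]; r=cv2.matchTemplate(b[y-12:y+h+12,x-12:x+w+12],t,cv2.TM_CCOEFF_NORMED); _,m,_,l=cv2.minMaxLoc(r); print(n,round(m,3),l[0]-12,l[1]-12)
s=bot.observe(); print(s["clock"],abs(s["qd"]).max(),s["force"]); print(bot.job_done())
```

```text
bottle 0.98 0 0
press 0.999 0 0
cup 0.999 0 0
21.5 0.007800079545796639 [-0.54116515  0.0716405  -0.84346927]
the job is handed in; nothing more can be done
None
```

The job was handed in at 21.5 s: the closed pan is stacked on the yolk pan, and the lid is on and turned over the pot's long handle. No verdict was reported, so the checks below are my own measurements.

- **Pan:** It touched down at the expected height (TCP 132 mm) and was let go. A later look put it about 5 mm from the lower pan's centre. The limit is 7 mm, but the arm was still moving and the picks were rough, so that figure is uncertain by a few mm.
- **Lid seating:** I carried it by the knob and set it down with its handle over the red mark. It touched the rim at TCP 194.8 mm, the height expected for a fully seated lid. After release, its axis measured within about 1 mm of the pot's.
- **Locking:** I pushed the handle round from the side with the shut fingers, never by the knob. The dot now lies at 78.2° against an estimated 77.3–78° for the pot's handle, about 2 mm to the side (the limit is 9 mm). I did not push on to the stop.
- **Disagreement at the end:** The line from valve to dot reads 80°. It puts the lid's axis about 3.5 mm from the pot's earlier centre, more than the 2.5 mm of play but within the 7 mm limit.
- **Pot and bystanders:** The red mark's direction changed by only 0.3°, so the pot was essentially undisturbed. The bottle, press mould and cup show no shift in the scene picture.
- **Not checked:** The last wrist picture could not be viewed because the 12-picture limit was reached, so the final check is by numbers only. The arm was clear of everything.

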